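Angle the muddler out of the half-covered bar caddy

ROBOT

A 6-joint arm with a two-finger parallel gripper is mounted at the origin on the work surface. World frame = base frame: x ahead of the robot, y to its left, z up, the work surface at z = 0. Lengths are in m, angles in rad, forces in N, time in s.
With the tool pointing down it reaches from about 0.4 to 0.925 m from the base axis. Payload 12.5 kg.
Tool frame: the origin (TCP) lies between the finger pads; the fingertips stand 17 mm ahead of it and the grasp point (between the pads) lies 2 mm behind it; z points along the fingers, y is the direction in which the jaws open and shut (so a half turn about z gives the same grasp; the last joint's range is limited). The gripper opens to 95 mm and grips with 3 to 60 N. Pads are 20 mm wide; open, the fingers measure 119 mm over their backs; the gripper's body (75 mm by 180 mm) begins 59 mm behind the grasp point.
Start: joints at [-1.351, 0.491, 1.559, -0, 1.092, -0.106], TCP at [0.2, -0.592, 0.232] pointing down, gripper open.
Joint ranges: [-3.1, 3.1], [-0.84, 2.19], [0.05, 2.79], [-1.13, 4.28], [0.06, 2.93], [-2.69, 2.69]. Speed limits (rad/s): [2.22, 2.22, 2.79, 3.14, 3.14, 3.14].

INTERFACE

Orientations are given as a rotation vector (axis times angle).
In Python, from bench import * gives the robot as it stands. The module is installed in compiled form; this text tells all that it offers.
- The arm moves only by the tool send_rows, never from a script. Its argument "motion" is a list of rows, each an object with "xyz": the shift along the tool's x, y, z in m, a list of three; "yaw": the turn about the tool's z in rad; "jaw": the finger opening in m, from 0 to 0.0951. In form: [{"xyz": [dx, dy, dz], "yaw": yaw, "jaw": jaw}, ...]. A call has exactly 8 rows; each row is the pose to reach, as a shift and turn from the pose measured when the call began, along the tool's axes at that moment; what a row does not reach only later rows make up. A row lasts 1/12 s, in which the tool goes at most 41.7 mm and 7.16 degrees, less where a joint would pass 70% of its speed; a pose out of reach is approached as far as the arm can. A call with a gripper value outside its range is refused whole. The fingers move at their own pace and stop on an object; the grip force is fixed at half the most. Time passes only in rows, so rows that repeat a pose let the fingers close, or fill a call up. It gives the time, the measured TCP pose, the force and the opening at its end, in the units of the state.
- sense(): the state, without advancing time (a new reading comes with each control period).
- snapshot(name): name is "scene" or "top"; returns (picture, depth): 400x640x3 uint8, red, green, blue; 400x640 float32, m along the optical axis (not along the pixel's ray), 0 where there is no reading.
- camera_model(name): a dict with "intrinsics" (3x3 intrinsics, pixels), "rvec" (rotation vector, rad) and "tvec" (3), from world to camera coordinates, as OpenCV has them. Camera axes: x right, y down, z forward; pixel columns grow to the right and rows downward; lengths in m; the calibration is good to about 2 mm. A picture is of the moment at which its call begins. camera_model takes no time and is no camera call.
- sign_off(): hands the job in, once; it reports no verdict.
The state is a dict: "time": time; "qpos": joint angles; "qd": joint speeds; "tau": joint torques, N m; "ee_pos": TCP position; "tool_rot": TCP orientation; "contact_force": force on the tool from outside, world axes, zero at the start; "ft_torque": the same for the moment, N m; "gripper_width": finger opening in m.
Only numpy, scipy, OpenCV 4.12 (cv2) and the standard library are available. Lean on these libraries where they do the work, as an engineer would, in place of code of your own. Each camera call takes 0.05 s, during which the arm holds its last target.

TASK

The long wooden muddler lies in the bar caddy with one end under the fixed cover, and it is longer than the opening: tilt its free end up over the caddy's end wall and draw it out slantwise. Then hold it in the air over the chopping board, level, with its middle over the middle of the board and its underside at least 10 cm above the board, touching nothing but the gripper, and finish still holding it there without letting go. Do not shift or tip anything else on the counter.

Things in the scene. Friction and masses are not known exactly. Their poses are not given: they have to be found in the camera images.
- muddler: the muddler (loose, 110 to 225 g): a straight pale-wood bar of square section, 300 mm long, 28 mm wide and high, edges slightly rounded, of even density, with thin dark ring lines. Origin at the middle of its underside; x along its length towards its covered end, y across, z up.
- muddler_mid (a point): centre of the muddler, half-way up (14 mm above its underside); axes as the muddler's. It lies flat on the caddy's inner floor, within 4 degrees of parallel to the caddy's long axis and within 20 mm of its middle line; its covered end is 4 to 26 mm from the wall under the cover.
- muddler_in (a point): centre of the muddler's covered end face (+150 mm along its x from the centre)
- muddler_out (a point): centre of the muddler's free end face (-150 mm along its x from the centre)
- caddy: the bar caddy, a fixed dark-wood trough 350 mm long (its x), 190 mm wide (its y), walls and floor 10 mm thick; origin at the centre of its underside on the counter, z up, +x towards its covered end, on the robot's left. Inside 330 x 170 mm. From x -165 to +50 (215 mm) it is open at the top, with long sides only 55 mm high.
- caddy_edge (a point): middle of the free edge of the caddy's cover, on its top face (caddy x +50 mm). The cover is fixed plywood 6 mm thick from here to the covered end (x +175): underside 95 mm, top 101 mm above the counter, 85 mm clear above the inner floor, with full-height sides below it.
- caddy_wall (a point): middle of the top of the end wall of the caddy's open part (caddy x -170 mm, 10 mm thick), 101 mm above the counter; the muddler's free end must come over it
- board: the chopping board, fixed, pale wood, 260 mm (its x) by 180 mm (its y), 22 mm thick; origin at the centre of its underside on the counter
- lemon_half: half a lemon lying cut face down on the board, 62 mm across, 37 mm high; origin at the centre of its underside; bystander
- lime_half: half a lime lying cut face down on the board, 46 mm across, 28 mm high; origin at the centre of its underside; bystander
- salt_dish: small white dish 56 mm across, 26 mm high, standing on the far part of the caddy's cover; origin at the centre of its underside; bystander
- glass_a: stemmed cocktail glass 155 mm high, 100 mm across the rim, beyond the caddy; origin at the centre of its foot; bystander
- glass_b: a second glass like it, farther to the left; bystander
- jar: amber jar 100 mm high, 70 mm across, beyond the board; origin at the centre of its underside; bystander

How it is judged:
By the outcome, as a careful person would: the job done as asked, in the order asked, and still so for the second after the job is handed in, while the arm keeps its last pose, push and grip.
It also fails if it takes over 48 s, if anything falls off the work surface, if the arm or the gripper's body presses on something with over 40 N, if the wrist force passes 120 N, or if a joint passes its speed limit or range.

## Working session

There is one attempt and no reset: what is moved stays moved. The work goes in short steps, Python scripts to look and compute and a tool call to move; the robot and the scene stay as the last step left them, time stands still between calls to the robot, and variables do not carry over. Pictures are saved under pics/ and viewed, and the job is handed in when it is done.

Besides the shell and the picture viewer there is one more tool, called after "Emit:" as a command line: name --argument value ..., lists and objects as JSON in quotes. send_rows: Moves the arm, as the interface text tells. Its arguments: {"type":"object","properties":{"motion":{"type":"array"}},"required":["motion"]}

```bash
mkdir -p pics; python3 - <<'E'
from bench import *
import cv2,numpy as np
print(sense())
for n in("scene","top"):
    p,d=snapshot(n); np.savez(f"pics/{n}0.npz",p=p,d=d); cv2.imwrite(f"pics/{n}0.png",p[:,:,::-1]); print(n,camera_model(n))
E
```

```text
{'time': 0.0, 'qpos': array([-1.35058020e+00,  4.91591966e-01,  1.55949158e+00, -2.27331892e-05,
        1.09169719e+00, -1.05602417e-01]), 'qd': array([-0.00085195,  0.00163429, -0.00144103,  0.00031568,  0.00022092,
       -0.00217348]), 'tau': array([-6.02208365e-04, -6.12645435e+01, -2.58185148e+01,  6.92631374e-02,
        4.81900130e-02, -1.38293613e-04]), 'ee_pos': array([ 0.2000143 , -0.59187345,  0.2310271 ]), 'tool_rot': array([-3.09882477e+00, -5.09357848e-01,  1.38464033e-04]), 'contact_force': array([0.49562915, 0.28301172, 0.57384996]), 'ft_torque': array([-0.00183002, -0.02246629,  0.01141037]), 'gripper_width': 0.09502008696577724}
scene {'intrinsics': array([[392.01566163,   0.        , 318.51365187],
       [  0.        , 392.01566163, 196.25942171],
       [  0.        ,   0.        ,   1.        ]]), 'rvec': array([ 0.66922543,  2.54361205, -1.25766337]), 'tvec': array([ 0.51408224, -0.11774484,  1.22140783])}
top {'intrinsics': array([[414.77958024,   0.        , 320.94262865],
       [  0.        , 414.77958024, 201.71044905],
       [  0.        ,   0.        ,   1.        ]]), 'rvec': array([ 2.22299531, -1.97740174,  0.20996296]), 'tvec': array([-0.07324371,  0.5951245 ,  0.93217303])}
```

View pics/scene0.png

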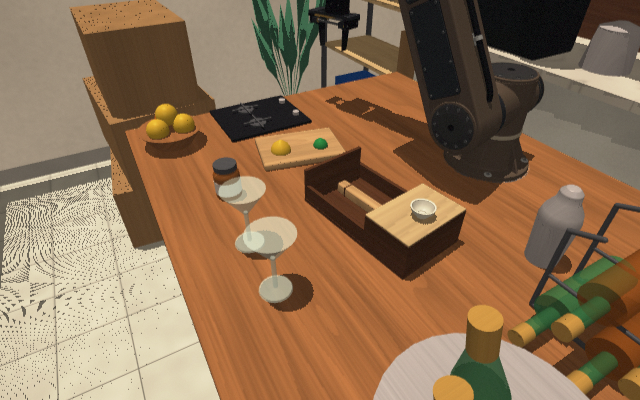

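View pics/top0.png

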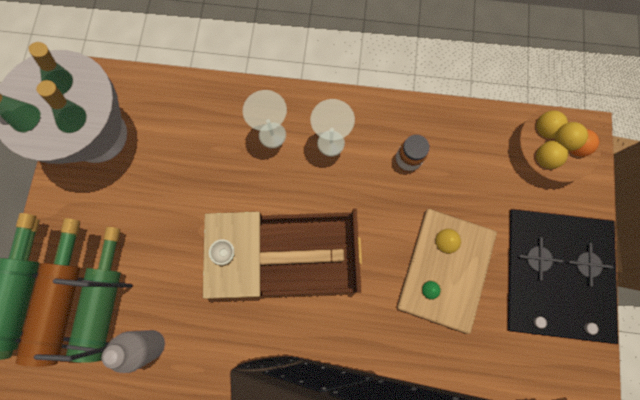

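The top view shows the caddy at about px (205–360, 210–300). The muddler runs along row ~257 from column 260 to 343, and the board is centred near (447, 270). Next I'll turn these into positions.

```bash
cat > h.py <<'E'
import numpy as np,cv2
from bench import *
def cam(n):
    m=camera_model(n);R=cv2.Rodrigues(m["rvec"])[0];return m["intrinsics"],R,m["tvec"]
def ray(n,u,v,z):
    K,R,t=cam(n);d=R.T@np.linalg.solve(K,[u,v,1.]);c=-R.T@t;return c+d*(z-c[2])/d[2]
def pts(n,d):
    K,R,t=cam(n);v,u=np.mgrid[:400,:640];P=np.stack([(u-K[0,2])/K[0,0]*d,(v-K[1,2])/K[1,1]*d,d],-1)
    return (P-t)@R
def proj(n,p):
    K,R,t=cam(n);q=K@(R@np.asarray(p)+t);return q[:2]/q[2]
E
python3 - <<'E'
from h import *
f=np.load('pics/top0.npz');P=pts('top',f['d']);Z=P[...,2]
np.set_printoptions(precision=4,suppress=True)
def comp(m,lab):
    n,l,s,c=cv2.connectedComponentsWithStats(m.astype('uint8'))
    for i in range(1,n):
        if s[i,4]>60:
            q=P[l==i][:,:2].astype('float32');r=cv2.minAreaRect(q);print(lab,s[i],np.array(r[0]),np.array(r[1]),r[2],'z',np.median(P[l==i][:,2]))
            print(cv2.boxPoints(r).tolist())
win=np.zeros((400,640),bool);win[195:320,195:375]=1
comp(win&(abs(Z-.101)<.006),'cover/wall')
comp(win&(abs(Z-.038)<.006),'mudd')
win=np.zeros((400,640),bool);win[195:345,385:505]=1
comp(win&(abs(Z-.022)<.005),'board')
for u,v in[(300,257),(300,280),(340,257),(230,280),(447,262),(449,240),(432,290),(380,300)]:print(u,v,P[v,u])
p=f['p'];cv2.imwrite('pics/topz.png',cv2.resize(p[200:310,190:380,::-1],None,fx=4,fy=4,interpolation=2))
E
```

```text
cover/wall [352 208   9  85 385] [ 0.4925 -0.0957] [0.1892 0.0104] 8.774662971496582 z 0.10000269283040004
[[0.3982159495353699, -0.10495629906654358], [0.3998040556907654, -0.11524498462677002], [0.586780846118927, -0.08638410270214081], [0.5851927399635315, -0.07609541714191437]]
cover/wall [ 203  212   57   86 4182] [0.45   0.1838] [0.1903 0.1255] 8.844118118286133 z 0.10037049029123468
[[0.34632912278175354, 0.2311171293258667], [0.3656177818775177, 0.10715138167142868], [0.5536445379257202, 0.136407732963562], [0.534355878829956, 0.26037347316741943]]
mudd [259 249  85  15 981] [0.4676 0.0292] [0.028  0.2018] 9.107117652893066 z 0.03701992689281853
[[0.43779048323631287, 0.12660585343837738], [0.4697359502315521, -0.07267788052558899], [0.4973883330821991, -0.06824517250061035], [0.46544286608695984, 0.13103856146335602]]
board [ 398  209   98  125 7034] [ 0.4797 -0.3261] [0.1799 0.2595] 77.43402099609375 z 0.021251363419719116
[[0.3334624171257019, -0.3856430649757385], [0.5867382287979126, -0.44209903478622437], [0.6258760690689087, -0.26651692390441895], [0.372600257396698, -0.2100609540939331]]
300 257 [0.4648 0.0314 0.0367]
300 280 [0.4116 0.0259 0.0103]
340 257 [ 0.4761 -0.0639  0.0356]
230 280 [0.3917 0.1758 0.0985]
447 262 [ 0.4957 -0.324   0.0201]
449 240 [ 0.5441 -0.3152  0.0572]
432 290 [ 0.4239 -0.2843  0.0494]
380 300 [ 0.387  -0.1726  0.0021]
```

View pics/topz.png

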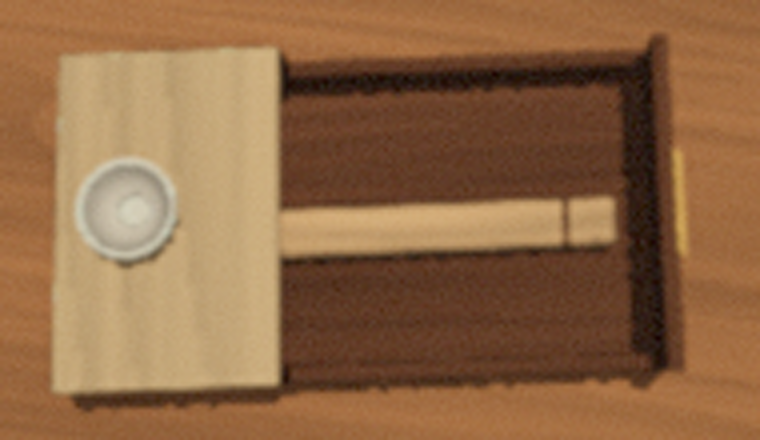

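```bash
cat >> h.py <<'E'
np.set_printoptions(precision=4,suppress=True)
def to(target,yax=None):
    s=sense();R=cv2.Rodrigues(s['tool_rot'])[0]
    d=R.T@(np.array(target)-s['ee_pos'])
    out=[d]
    if yax is not None:
        w=R.T@np.array([*yax,0.]);a=np.arctan2(-w[0],w[1]); a=(a+np.pi/2)%np.pi-np.pi/2
        out.append(('yaw',a))
    print(s['time'],s['ee_pos'],'f',s['contact_force'],'w',s['gripper_width'],'q6',s['qpos'][5],'->',out)
E
python3 - <<'E'
from h import *
to([.47,-.3,.22],(.987,.158));to([.4618,.0658,.2],(.987,.158));to([.4836-.2,-.07,.2])
E
```

```text
0.1 [ 0.2    -0.5919  0.2311] f [ 0.0356  0.5767 -0.3173] w 0.09502100585524687 q6 -0.10559556027723645 -> [array([ 0.3492, -0.1901,  0.0114]), ('yaw', np.float64(-1.4037587285615771))]
0.1 [ 0.2    -0.5919  0.2311] f [ 0.0356  0.5767 -0.3173] w 0.09502100585524687 q6 -0.10559556027723645 -> [array([ 0.4585, -0.5393,  0.0317]), ('yaw', np.float64(-1.4037587285615771))]
0.1 [ 0.2    -0.5919  0.2311] f [ 0.0356  0.5767 -0.3173] w 0.09502100585524687 q6 -0.10559556027723645 -> [array([ 0.2462, -0.4677,  0.0316])]
```

Emit:
send_rows --motion '[{"xyz":[0.035,-0.019,0],"yaw":-0.1,"jaw":0.06},{"xyz":[0.07,-0.038,0],"yaw":-0.2,"jaw":0.06},{"xyz":[0.105,-0.057,0],"yaw":-0.3,"jaw":0.06},{"xyz":[0.14,-0.076,0],"yaw":-0.4,"jaw":0.06},{"xyz":[0.175,-0.095,0],"yaw":-0.5,"jaw":0.06},{"xyz":[0.21,-0.114,0],"yaw":-0.6,"jaw":0.06},{"xyz":[0.245,-0.133,0],"yaw":-0.7,"jaw":0.06},{"xyz":[0.28,-0.152,0],"yaw":-0.8,"jaw":0.06}]'

```text
time: 0.77
ee_pos: [0.4176, -0.3566, 0.2312]
tool_rot: [-2.652, -1.682, -0.001]
contact_force: [0.4, -0.9, -0.2]
gripper_width: 0.0601
```

```bash
python3 -c "
from h import *
to([.465,-.2,.21],(.987,.158));to([.4618,.0658,.2],(.987,.158))"
```

```text
0.7667 [ 0.4176 -0.3566  0.2312] f [ 0.3532 -0.9186 -0.2328] w 0.060107551166516775 q6 -0.38745536219915333 -> [array([ 0.1619, -0.0238,  0.0214]), ('yaw', np.float64(-0.5989490698556332))]
0.7667 [ 0.4176 -0.3566  0.2312] f [ 0.3532 -0.9186 -0.2328] w 0.060107551166516775 q6 -0.38745536219915333 -> [array([ 0.4009, -0.14  ,  0.0317]), ('yaw', np.float64(-0.5989490698556332))]
```

Emit:
send_rows --motion '[{"xyz":[0.038,-0.008,0],"yaw":-0.1,"jaw":0.06},{"xyz":[0.076,-0.018,0],"yaw":-0.2,"jaw":0.06},{"xyz":[0.114,-0.03,0],"yaw":-0.3,"jaw":0.06},{"xyz":[0.15,-0.043,0],"yaw":-0.4,"jaw":0.06},{"xyz":[0.188,-0.058,0],"yaw":-0.5,"jaw":0.06},{"xyz":[0.225,-0.072,0],"yaw":-0.6,"jaw":0.06},{"xyz":[0.262,-0.086,0.01],"yaw":-0.6,"jaw":0.06},{"xyz":[0.3,-0.1,0.02],"yaw":-0.6,"jaw":0.06}]'

```text
time: 1.43
ee_pos: [0.4547, -0.0409, 0.2116]
tool_rot: [-2.037, -2.392, -0.002]
contact_force: [0.9, 0.9, 0.0]
gripper_width: 0.0597
```

```bash
python3 -c "
from h import *
to([.4618,.0658,.2],(.987,.158))"
```

```text
1.4333 [ 0.4547 -0.0409  0.2116] f [0.8602 0.891  0.025 ] w 0.059740507475081916 q6 -0.3960566458617178 -> [array([0.1042, 0.024 , 0.0117]), ('yaw', np.float64(0.001413519207975833))]
```

Emit:
send_rows --motion '[{"xyz":[0.035,0.008,0],"yaw":0,"jaw":0.06},{"xyz":[0.07,0.016,0.01],"yaw":0,"jaw":0.06},{"xyz":[0.104,0.024,0.02],"yaw":0,"jaw":0.06},{"xyz":[0.104,0.024,0.04],"yaw":0,"jaw":0.06},{"xyz":[0.104,0.024,0.06],"yaw":0,"jaw":0.06},{"xyz":[0.104,0.024,0.06],"yaw":0,"jaw":0.06},{"xyz":[0.104,0.024,0.06],"yaw":0,"jaw":0.06},{"xyz":[0.104,0.024,0.06],"yaw":0,"jaw":0.06}]'

```text
time: 2.1
ee_pos: [0.4622, 0.0654, 0.1525]
tool_rot: [2.037, 2.391, 0.002]
contact_force: [1.0, 0.3, 1.1]
gripper_width: 0.0602
```

```bash
python3 -c "
from h import *
to([.4618,.0658,.030],(.987,.158))
p,d=snapshot('top');cv2.imwrite('pics/top1.png',p[:,:,::-1])
p,d=snapshot('scene');cv2.imwrite('pics/sc1.png',cv2.resize(p[100:300,250:500,::-1],None,fx=3,fy=3))"
```

```text
2.1 [0.4622 0.0654 0.1525] f [1.0024 0.29   1.0944] w 0.06016673491974204 q6 -0.1621678376880355 -> [array([ 0.0004, -0.0005,  0.1225]), ('yaw', np.float64(0.0008253267108955242))]
```

View pics/top1.png

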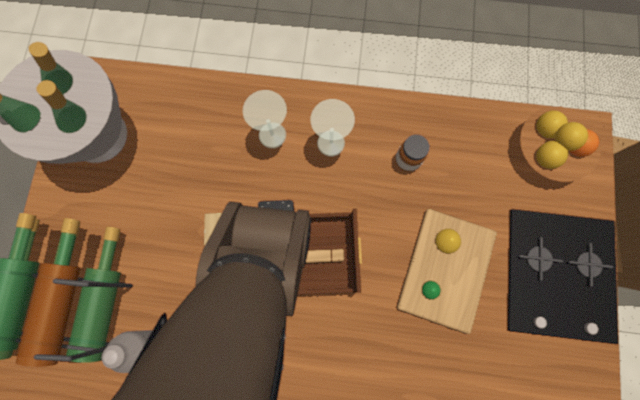

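View pics/sc1.png

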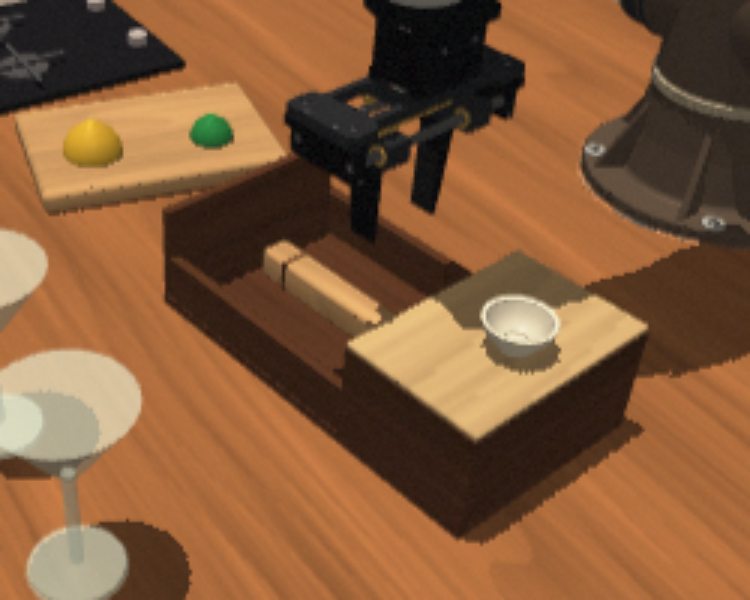

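The scene view shows the jaws straddling the muddler, with the long side of the gripper body running across it. Next I'll descend and grip.

Emit:
send_rows --motion '[{"xyz":[0,0,0.03],"yaw":0,"jaw":0.06},{"xyz":[0,0,0.055],"yaw":0,"jaw":0.06},{"xyz":[0,0,0.08],"yaw":0,"jaw":0.06},{"xyz":[0,0,0.1],"yaw":0,"jaw":0.06},{"xyz":[0,0,0.112],"yaw":0,"jaw":0.06},{"xyz":[0,0,0.121],"yaw":0,"jaw":0.06},{"xyz":[0,0,0.121],"yaw":0,"jaw":0.06},{"xyz":[0,0,0.121],"yaw":0,"jaw":0.06}]'

```text
time: 2.87
ee_pos: [0.463, 0.0652, 0.0322]
tool_rot: [2.037, 2.39, 0.004]
contact_force: [0.1, -0.6, 0.1]
gripper_width: 0.0599
```

Emit:
send_rows --motion '[{"xyz":[0,0,0],"yaw":0,"jaw":0.045},{"xyz":[0,0,0],"yaw":0,"jaw":0.035},{"xyz":[0,0,0],"yaw":0,"jaw":0.015},{"xyz":[0,0,0],"yaw":0,"jaw":0.015},{"xyz":[0,0,0],"yaw":0,"jaw":0.015},{"xyz":[0,0,0],"yaw":0,"jaw":0.015},{"xyz":[0,0,0],"yaw":0,"jaw":0.015},{"xyz":[0,0,0],"yaw":0,"jaw":0.015}]'

```text
time: 3.53
ee_pos: [0.4628, 0.0653, 0.0325]
tool_rot: [2.037, 2.39, 0.004]
contact_force: [-1.8, -0.1, 5.2]
gripper_width: 0.028
```

Emit:
send_rows --motion '[{"xyz":[0,0,-0.008],"yaw":0,"jaw":0.015},{"xyz":[0,0,-0.018],"yaw":0,"jaw":0.015},{"xyz":[0,0,-0.028],"yaw":0,"jaw":0.015},{"xyz":[0,0,-0.038],"yaw":0,"jaw":0.015},{"xyz":[0,0,-0.045],"yaw":0,"jaw":0.015},{"xyz":[0,0,-0.05],"yaw":0,"jaw":0.015},{"xyz":[0,0,-0.05],"yaw":0,"jaw":0.015},{"xyz":[0,0,-0.05],"yaw":0,"jaw":0.015}]'

```text
time: 4.2
ee_pos: [0.4628, 0.0652, 0.0826]
tool_rot: [2.037, 2.39, 0.004]
contact_force: [-0.3, -0.1, -1.5]
gripper_width: 0.028
```

```bash
python3 -c "
from h import *
to([.463,.0658,.11],(.987,.158))
p,d=snapshot('scene');cv2.imwrite('pics/sc2.png',cv2.resize(p[100:300,250:500,::-1],None,fx=3,fy=3))"
```

```text
4.2 [0.4628 0.0652 0.0826] f [-0.3482 -0.0525 -1.475 ] w 0.027980622953673574 q6 -0.1625503792509504 -> [array([ 0.0006,  0.0004, -0.0274]), ('yaw', np.float64(0.00028831257601913407))]
```

View pics/sc2.png

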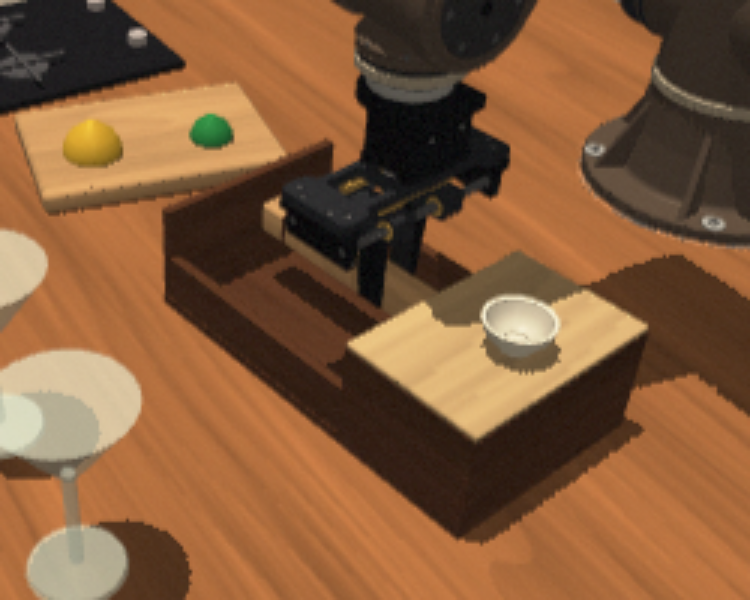

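The muddler is lifted level and clear of the floor. Next I'll lift slowly against the underside of the cover so that it tilts in the grip.

Emit:
send_rows --motion '[{"xyz":[0,0,-0.003],"yaw":0,"jaw":0.015},{"xyz":[0,0,-0.005],"yaw":0,"jaw":0.015},{"xyz":[0,0,-0.007],"yaw":0,"jaw":0.015},{"xyz":[0,0,-0.008],"yaw":0,"jaw":0.015},{"xyz":[0,0,-0.01],"yaw":0,"jaw":0.015},{"xyz":[0,0,-0.011],"yaw":0,"jaw":0.015},{"xyz":[0,0,-0.012],"yaw":0,"jaw":0.015},{"xyz":[0,0,-0.013],"yaw":0,"jaw":0.015}]'

```text
time: 4.92
ee_pos: [0.4625, 0.0652, 0.0952]
tool_rot: [2.038, 2.39, 0.003]
contact_force: [1.5, 0.9, -8.2]
gripper_width: 0.0277
```

Emit:
send_rows --motion '[{"xyz":[0,0,-0.002],"yaw":0,"jaw":0.015},{"xyz":[0,0,-0.004],"yaw":0,"jaw":0.015},{"xyz":[0,0,-0.006],"yaw":0,"jaw":0.015},{"xyz":[0,0,-0.008],"yaw":0,"jaw":0.015},{"xyz":[0,0,-0.01],"yaw":0,"jaw":0.015},{"xyz":[0,0,-0.012],"yaw":0,"jaw":0.015},{"xyz":[0,0,-0.014],"yaw":0,"jaw":0.015},{"xyz":[0,0,-0.015],"yaw":0,"jaw":0.015}]'

```text
time: 5.58
ee_pos: [0.4623, 0.0652, 0.1104]
tool_rot: [2.037, 2.39, 0.003]
contact_force: [-0.5, 1.5, -7.9]
gripper_width: 0.0279
```

```bash
python3 -c "
from h import *
to([.463,.0658,.11],(.987,.158))
p,d=snapshot('scene');cv2.imwrite('pics/sc3.png',cv2.resize(p[100:300,250:500,::-1],None,fx=3,fy=3))
p,d=snapshot('top');P=pts('top',d);cv2.imwrite('pics/top3.png',cv2.resize(p[200:310,190:380,::-1],None,fx=4,fy=4))
for u in range(315,362,4):print(u,P[257,u])"
```

```text
5.5833 [0.4623 0.0652 0.1104] f [-0.4586  1.481  -7.9164] w 0.02785480166198974 q6 -0.16241046263714462 -> [array([0.0005, 0.0008, 0.0004]), ('yaw', np.float64(0.00043151355631998456))]
315 [ 0.4614 -0.0067  0.1343]
319 [ 0.4627 -0.0153  0.1302]
323 [ 0.4643 -0.0239  0.124 ]
327 [ 0.4652 -0.0325  0.1247]
331 [ 0.4756 -0.0428  0.0108]
335 [ 0.477  -0.0527  0.0076]
339 [ 0.478  -0.0624  0.0093]
343 [ 0.4791 -0.0722  0.0095]
347 [ 0.4804 -0.082   0.0088]
351 [ 0.4815 -0.0918  0.0088]
355 [ 0.4744 -0.095   0.1013]
359 [ 0.4782 -0.1063  0.0712]
```

View pics/sc3.png

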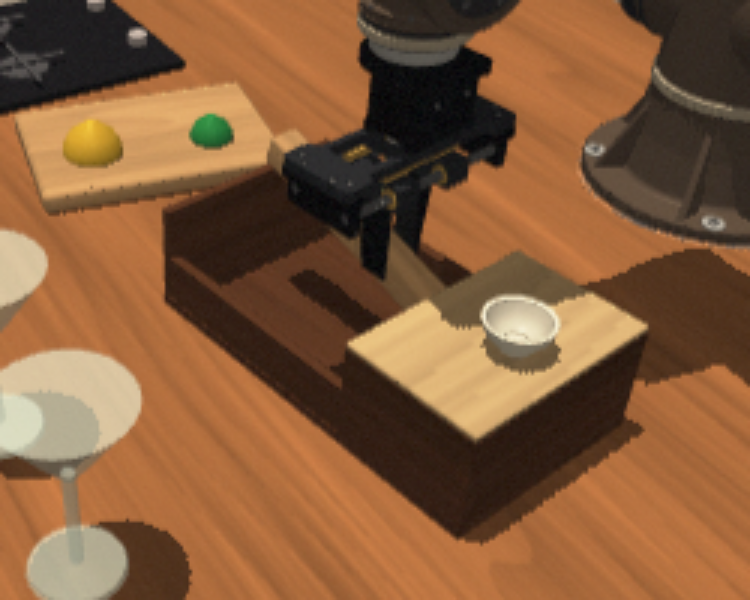

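View pics/top3.png

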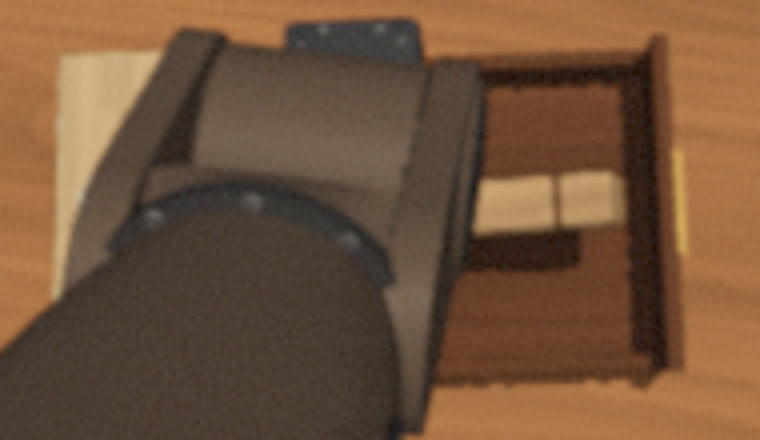

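```bash
cat >> h.py <<'E'
def bar(lo,win):
    p,d=snapshot('top');P=pts('top',d)
    r0,r1,c0,c1=win;m=np.zeros(d.shape,bool);m[r0:r1,c0:c1]=1
    hsv=cv2.cvtColor(p,cv2.COLOR_RGB2HSV);m&=(P[...,2]>lo)&(hsv[...,2]>110)&(d>0)
    m=cv2.erode(m.astype('uint8'),np.ones((3,3)))>0
    q=P[m];c=q.mean(0);v=np.linalg.svd(q-c,full_matrices=False)[2][0]
    v*=-np.sign(v[1]);s=(q-c)@v
    print('n',len(q),'c',c,'dir',v,'tilt',np.degrees(np.arcsin(v[2])),'ends',c+v*s.min(),c+v*s.max());return p,d
E
python3 -c "
from h import *
bar(.112,(240,262,308,350))"
```

```text
n 379 c [ 0.478  -0.0299  0.1463] dir [ 0.1567 -0.9416  0.2982] tilt 17.347688740565616 ends [0.4719 0.0069 0.1347] [ 0.4835 -0.0628  0.1567]
```

The tilt is about 17°, with the underside of the free end at about z 0.13, above the wall. Next I'll draw it out along its slant.

Emit:
send_rows --motion '[{"xyz":[-0.008,0,0],"yaw":0,"jaw":0.015},{"xyz":[-0.018,0,-0.002],"yaw":0,"jaw":0.015},{"xyz":[-0.03,0,-0.005],"yaw":0,"jaw":0.015},{"xyz":[-0.042,0,-0.008],"yaw":0,"jaw":0.015},{"xyz":[-0.054,0,-0.011],"yaw":0,"jaw":0.015},{"xyz":[-0.066,0,-0.015],"yaw":0,"jaw":0.015},{"xyz":[-0.076,0,-0.018],"yaw":0,"jaw":0.015},{"xyz":[-0.08,0,-0.02],"yaw":0,"jaw":0.015}]'

```text
time: 6.4
ee_pos: [0.4755, -0.0156, 0.1308]
tool_rot: [2.038, 2.388, 0.004]
contact_force: [0.0, -0.6, -1.3]
gripper_width: 0.0278
```

```bash
python3 -c "
from h import *
to([.463,.0658,.11],(.987,.158))
p,d=snapshot('scene');cv2.imwrite('pics/sc4.png',cv2.resize(p[100:300,250:500,::-1],None,fx=3,fy=3))"
```

```text
6.4 [ 0.4755 -0.0156  0.1308] f [ 0.0371 -0.638  -1.3314] w 0.02784416748781762 q6 -0.33134711755608626 -> [array([0.0823, 0.0004, 0.0209]), ('yaw', np.float64(-0.0009245478858730394))]
```

View pics/sc4.png

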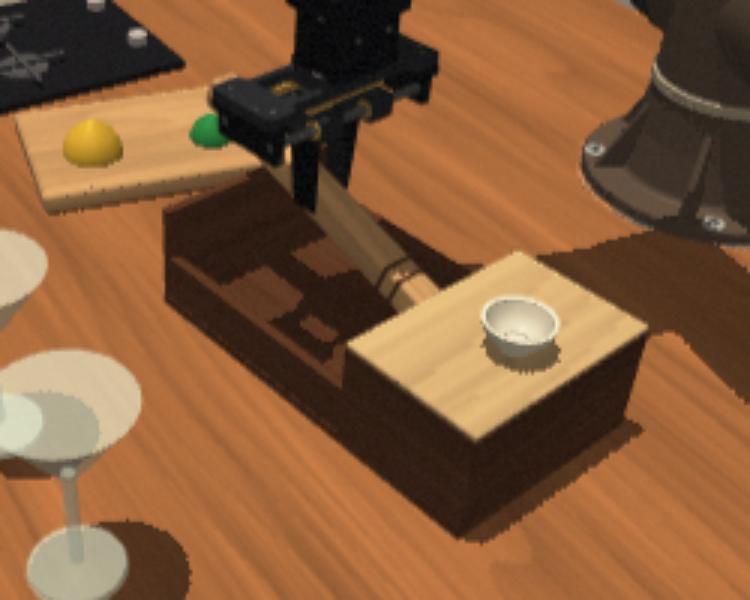

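Emit:
send_rows --motion '[{"xyz":[-0.01,0,-0.003],"yaw":0,"jaw":0.015},{"xyz":[-0.025,0,-0.007],"yaw":0,"jaw":0.015},{"xyz":[-0.04,0,-0.011],"yaw":0,"jaw":0.015},{"xyz":[-0.055,0,-0.017],"yaw":0,"jaw":0.015},{"xyz":[-0.07,0,-0.024],"yaw":0,"jaw":0.015},{"xyz":[-0.085,0,-0.031],"yaw":0,"jaw":0.015},{"xyz":[-0.1,0,-0.038],"yaw":0,"jaw":0.015},{"xyz":[-0.11,0,-0.045],"yaw":0,"jaw":0.015}]'

```text
time: 7.12
ee_pos: [0.4928, -0.1254, 0.1764]
tool_rot: [2.038, 2.388, 0.004]
contact_force: [-0.3, 0.5, -0.3]
gripper_width: 0.028
```

Emit:
send_rows --motion '[{"xyz":[-0.01,0,-0.003],"yaw":0,"jaw":0.015},{"xyz":[-0.022,0,-0.007],"yaw":0,"jaw":0.015},{"xyz":[-0.034,0,-0.011],"yaw":0,"jaw":0.015},{"xyz":[-0.046,0,-0.015],"yaw":0,"jaw":0.015},{"xyz":[-0.058,0,-0.02],"yaw":0,"jaw":0.015},{"xyz":[-0.07,0,-0.024],"yaw":0,"jaw":0.015},{"xyz":[-0.08,0,-0.025],"yaw":0,"jaw":0.015},{"xyz":[-0.08,0,-0.025],"yaw":0,"jaw":0.015}]'

```text
time: 7.78
ee_pos: [0.5058, -0.2063, 0.2016]
tool_rot: [2.039, 2.386, 0.004]
contact_force: [-0.7, 0.0, -1.8]
gripper_width: 0.0282
```

```bash
python3 -c "
from h import *
to([.463,.0658,.11],(.987,.158))
p,d=snapshot('scene');cv2.imwrite('pics/sc5.png',cv2.resize(p[80:280,220:470,::-1],None,fx=3,fy=3))
p,d=snapshot('top');np.savez('pics/t5.npz',p=p,d=d);cv2.imwrite('pics/top5.png',p[:,:,::-1])"
```

```text
7.7833 [ 0.5058 -0.2063  0.2016] f [-0.7201  0.0312 -1.7669] w 0.02816739737915384 q6 -0.6667642360944577 -> [array([ 0.2755, -0.0002,  0.0914]), ('yaw', np.float64(-0.002282351666138327))]
```

View pics/sc5.png

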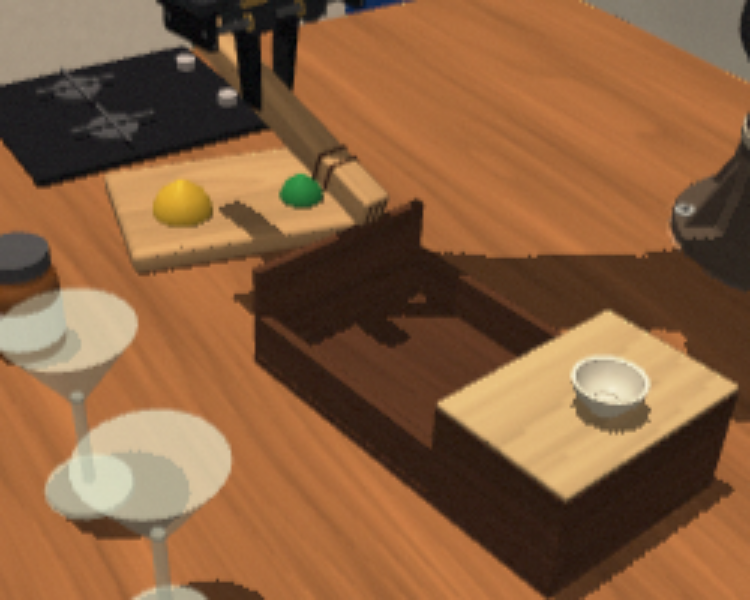

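View pics/top5.png

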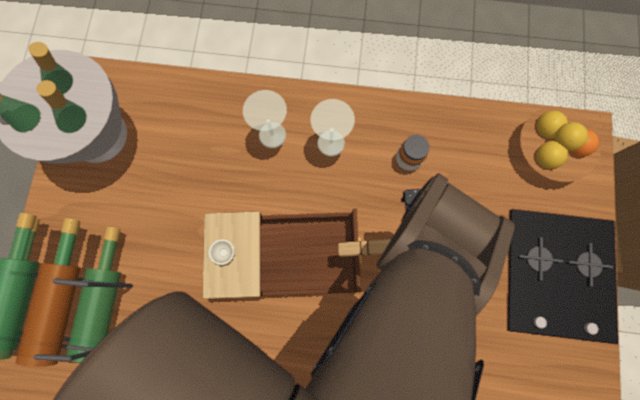

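The muddler is out of the caddy, with its covered end just over the end wall. Next I'll press its low end onto the fixed wall top to level it: level when TCP z = 0.101 + 0.0225 = 0.1235.

Emit:
send_rows --motion '[{"xyz":[-0.01,0,0],"yaw":0,"jaw":0.015},{"xyz":[-0.02,0,0.005],"yaw":0,"jaw":0.015},{"xyz":[-0.02,0,0.013],"yaw":0,"jaw":0.015},{"xyz":[-0.02,0,0.021],"yaw":0,"jaw":0.015},{"xyz":[-0.02,0,0.028],"yaw":0,"jaw":0.015},{"xyz":[-0.02,0,0.034],"yaw":0,"jaw":0.015},{"xyz":[-0.02,0,0.04],"yaw":0,"jaw":0.015},{"xyz":[-0.02,0,0.045],"yaw":0,"jaw":0.015}]'

```text
time: 8.55
ee_pos: [0.5084, -0.2242, 0.1555]
tool_rot: [2.039, 2.388, 0.004]
contact_force: [0.0, -0.6, 2.7]
gripper_width: 0.028
```

```bash
python3 -c "
from h import *
to([.509,-.226,.1235])
bar(.085,(238,258,330,385))"
```

```text
8.55 [ 0.5084 -0.2242  0.1555] f [ 0.0219 -0.5669  2.731 ] w 0.027975781179051338 q6 -0.6940430178141709 -> [array([-0.0019,  0.0002,  0.032 ])]
n 342 c [ 0.4914 -0.1076  0.1322] dir [ 0.1739 -0.9576  0.2297] tilt 13.279790945256597 ends [ 0.4846 -0.0699  0.1231] [ 0.4993 -0.1508  0.1425]
```

Emit:
send_rows --motion '[{"xyz":[0,0,0.004],"yaw":0,"jaw":0.015},{"xyz":[0,0,0.009],"yaw":0,"jaw":0.015},{"xyz":[0,0,0.014],"yaw":0,"jaw":0.015},{"xyz":[0,0,0.019],"yaw":0,"jaw":0.015},{"xyz":[0,0,0.024],"yaw":0,"jaw":0.015},{"xyz":[0,0,0.028],"yaw":0,"jaw":0.015},{"xyz":[0,0,0.032],"yaw":0,"jaw":0.015},{"xyz":[0,0,0.033],"yaw":0,"jaw":0.015}]'

```text
time: 9.27
ee_pos: [0.5081, -0.224, 0.1211]
tool_rot: [-2.04, -2.389, -0.003]
contact_force: [0.7, -1.5, 2.6]
gripper_width: 0.0275
```

```bash
python3 -c "
from h import *
to([.509,-.226,.1235])
bar(.105,(238,262,330,385))
p,d=snapshot('scene');cv2.imwrite('pics/sc6.png',cv2.resize(p[80:280,220:470,::-1],None,fx=3,fy=3))"
```

```text
9.2667 [ 0.5081 -0.224   0.1211] f [ 0.6917 -1.4607  2.5953] w 0.02751395511511156 q6 -0.6941691238502272 -> [array([-0.0021,  0.0006, -0.0024])]
n 383 c [ 0.4907 -0.1068  0.128 ] dir [ 0.1856 -0.9822 -0.0305] tilt -1.7505242585944738 ends [ 0.4829 -0.0655  0.1293] [ 0.4994 -0.1531  0.1266]
```

View pics/sc6.png

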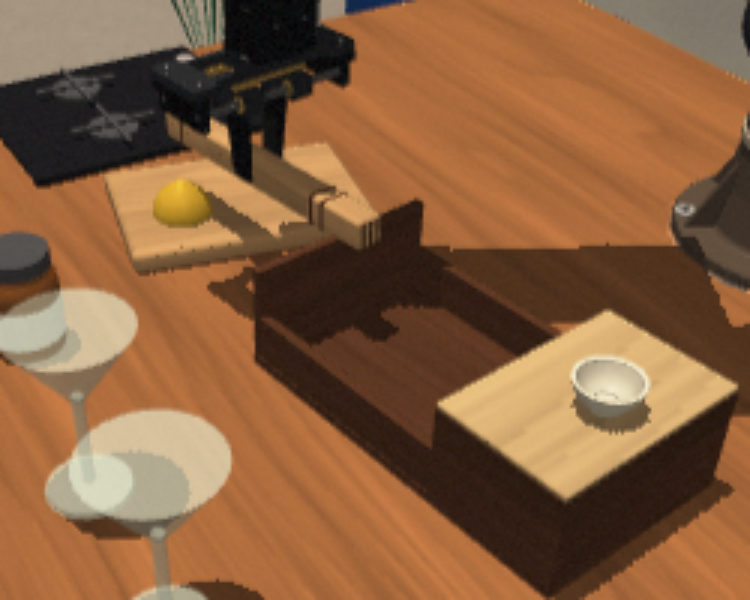

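Emit:
send_rows --motion '[{"xyz":[0,0,-0.006],"yaw":0,"jaw":0.015},{"xyz":[0,0,-0.016],"yaw":0,"jaw":0.015},{"xyz":[0,0,-0.028],"yaw":0,"jaw":0.015},{"xyz":[0,0,-0.042],"yaw":0,"jaw":0.015},{"xyz":[0,0,-0.056],"yaw":0,"jaw":0.015},{"xyz":[0,0,-0.067],"yaw":0,"jaw":0.015},{"xyz":[0,0,-0.074],"yaw":0,"jaw":0.015},{"xyz":[0,0,-0.076],"yaw":0,"jaw":0.015}]'

```text
time: 10.03
ee_pos: [0.5083, -0.2241, 0.1993]
tool_rot: [2.039, 2.387, 0.004]
contact_force: [0.2, 0.6, -0.4]
gripper_width: 0.0277
```

```bash
python3 -c "
from h import *
to([.4816,-.3379,.195])
bar(.12,(230,262,320,385))"
```

```text
10.0333 [ 0.5083 -0.2241  0.1993] f [ 0.2478  0.5556 -0.4242] w 0.02774508371499146 q6 -0.6938097395170776 -> [array([-0.1082, -0.0442,  0.0042])]
n 385 c [ 0.4897 -0.0991  0.2057] dir [ 0.1832 -0.9827 -0.0279] tilt -1.5963160343615923 ends [ 0.4836 -0.066   0.2066] [ 0.4977 -0.1418  0.2045]
```

Emit:
send_rows --motion '[{"xyz":[-0.01,-0.004,0],"yaw":0,"jaw":0.015},{"xyz":[-0.028,-0.011,0],"yaw":0,"jaw":0.015},{"xyz":[-0.048,-0.02,0],"yaw":0,"jaw":0.015},{"xyz":[-0.068,-0.028,0],"yaw":0,"jaw":0.015},{"xyz":[-0.086,-0.035,0],"yaw":0,"jaw":0.015},{"xyz":[-0.1,-0.041,0],"yaw":0,"jaw":0.015},{"xyz":[-0.108,-0.044,0],"yaw":0,"jaw":0.015},{"xyz":[-0.108,-0.044,0],"yaw":0,"jaw":0.015}]'

```text
time: 10.75
ee_pos: [0.4811, -0.3392, 0.1981]
tool_rot: [2.042, 2.386, 0.004]
contact_force: [-0.3, -0.4, -1.0]
gripper_width: 0.028
```

```bash
python3 -c "
from h import *
to([.4816,-.3379,.195])
p,d=snapshot('scene');cv2.imwrite('pics/sc7.png',cv2.resize(p[20:220,180:430,::-1],None,fx=3,fy=3))
p,d=snapshot('top');np.savez('pics/t7.npz',p=p,d=d);cv2.imwrite('pics/top7.png',p[:,:,::-1])
import h
P0=np.load('pics/top0.npz')
h.snapshot=lambda n:(P0['p'],P0['d'])
bar(.030,(249,264,262,344))"
```

```text
10.75 [ 0.4811 -0.3392  0.1981] f [-0.3078 -0.3523 -1.023 ] w 0.028029658915408186 q6 -0.88420865540727 -> [array([0.0012, 0.0007, 0.0031])]
n 732 c [0.4676 0.0271 0.0372] dir [ 0.1609 -0.987   0.0019] tilt 0.10650256409242617 ends [0.4525 0.1196 0.0371] [ 0.483  -0.0677  0.0374]
```

View pics/sc7.png

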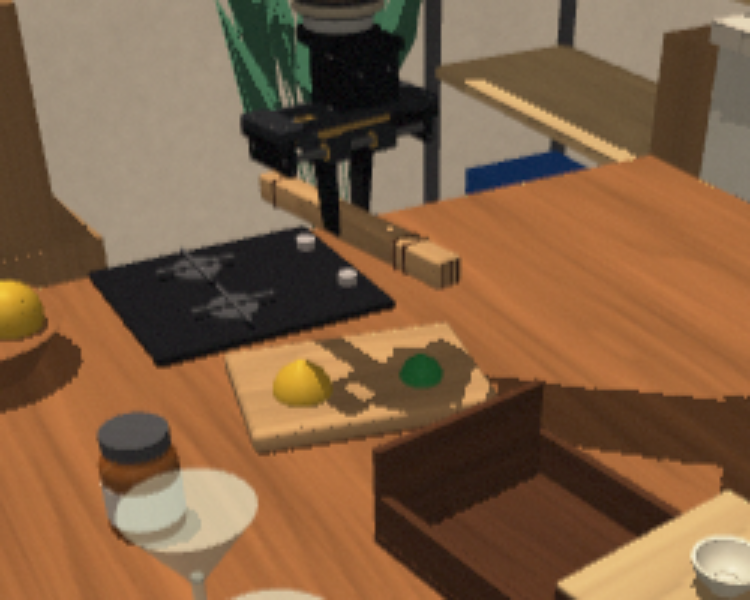

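View pics/top7.png

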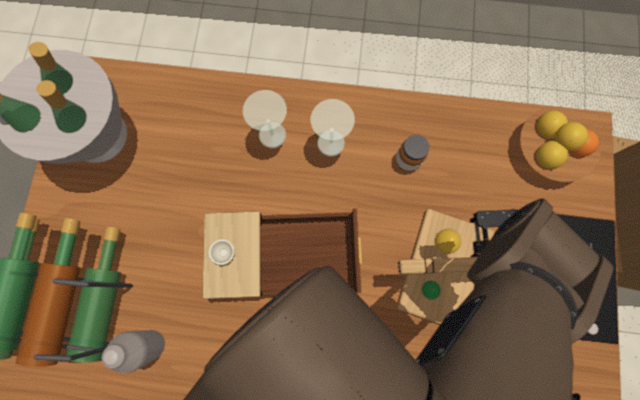

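```bash
python3 - <<'E'
from h import *
import h
f=np.load('pics/t7.npz')
snap=h.snapshot
h.snapshot=lambda n:(f['p'],f['d'])
bar(.15,(250,280,392,460))
h.snapshot=snap
s=sense();print(s['ee_pos'])
p,d=snapshot('scene');P=pts('scene',d)
hsv=cv2.cvtColor(p,cv2.COLOR_RGB2HSV)
m=(P[...,2]>.15)&(P[...,2]<.23)&(abs(P[...,0]-.48)<.06)&(abs(P[...,1]+.32)<.2)&(hsv[...,2]>60)&(d>0)
n,l,st,c=cv2.connectedComponentsWithStats(m.astype('uint8'))
q=P[m];ax=np.array([.16,-.987,0]);t=(q-[.4797,-.3261,0])@ax
print(len(q),'range along',np.percentile(t,[.5,99.5]))
for lo in np.arange(-.15,.15,.05):
    k=(t>=lo)&(t<lo+.05)
    if k.sum()>5: print(lo,k.sum(),np.percentile(q[k][:,2],[2,50,98]))
E
```

```text
n 556 c [ 0.4666 -0.2341  0.2041] dir [ 0.1747 -0.9843 -0.0248] tilt -1.4194866279006204 ends [ 0.4569 -0.1798  0.2055] [ 0.4772 -0.2939  0.2026]
[ 0.4815 -0.3374  0.1983]
787 range along [-0.1515  0.1452]
-0.15 196 [0.179  0.1986 0.206 ]
-0.09999999999999999 154 [0.1783 0.1999 0.2048]
-0.04999999999999999 139 [0.1769 0.1979 0.2037]
2.7755575615628914e-17 62 [0.1743 0.1968 0.2105]
0.05000000000000002 114 [0.1741 0.193  0.2011]
0.1 96 [0.1719 0.1924 0.1997]
```

Emit:
send_rows --motion '[{"xyz":[0,0,0],"yaw":0,"jaw":0.015},{"xyz":[0,0,0],"yaw":0,"jaw":0.015},{"xyz":[0,0,0],"yaw":0,"jaw":0.015},{"xyz":[0,0,0],"yaw":0,"jaw":0.015},{"xyz":[0,0,0],"yaw":0,"jaw":0.015},{"xyz":[0,0,0],"yaw":0,"jaw":0.015},{"xyz":[0,0,0],"yaw":0,"jaw":0.015},{"xyz":[0,0,0],"yaw":0,"jaw":0.015}]'

```text
time: 11.57
ee_pos: [0.4816, -0.337, 0.1984]
tool_rot: [2.04, 2.388, 0.004]
contact_force: [0.3, 0.0, -2.5]
gripper_width: 0.028
```

```bash
python3 - <<'E'
from h import *
to([.4816,-.3379,.198])
p,d=bar(.15,(250,280,392,460))
a=np.load('pics/top0.npz')['p']
df=np.abs(p.astype(int)-a).max(2)>40
for n,(r0,r1,c0,c1) in dict(dish=(238,268,205,240),glA=(95,160,305,360),glB=(85,150,240,292),jar=(132,175,395,432),lemon=(228,255,436,462)).items(): print(n,df[r0:r1,c0:c1].sum())
print(sign_off())
E
```

```text
11.5667 [ 0.4816 -0.337   0.1984] f [ 0.2845  0.0182 -2.5309] w 0.027951342881026714 q6 -0.8830048255432549 -> [array([-0.0009, -0.0002,  0.0004])]
n 569 c [ 0.4671 -0.2332  0.2043] dir [ 0.1677 -0.9855 -0.0259] tilt -1.4822216502000376 ends [ 0.4579 -0.1791  0.2058] [ 0.4774 -0.2939  0.2027]
dish 0
glA 0
glB 0
jar 0
lemon 110
the job is handed in; nothing more can be done
None
```

The muddler is out of the caddy and held still over the chopping board, gripped firmly; I handed the job in at about 11.6 s.

I gripped it near its middle and lifted it against the underside of the cover. That tilted it about 17° in the grip, so the free end rose over the end wall. I drew it out slantwise, levelled it by pressing its low end on the top of the fixed end wall, and carried it to the board.

**Last checks:**
- **Level:** within about 1.5°, with the free end slightly low.
- **Position:** its middle is within about 3 mm of the middle of the board.
- **Height:** its underside is about 15 cm above the board.
- **Grip and force:** the jaws stand at 28 mm, matching its width. The highest outside force reported at the end of a move was about 8 N, while tilting it against the cover.
- **Other things:** the top-view areas of the dish, both glasses and the jar match the first picture.

**One check disagreed:** the lemon's area differed from the first picture in 110 pixels. I think that is the arm's shadow, since nothing came near the lemon, but I did not measure its position again. I also did not compare the lime; the scene view shows it still on the board.

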